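File a medicine carton into its place in a packed tray row

TASK

The medicine cartons in the white tray stand packed in a row in order of height, but the three-bar carton is missing: it stands alone on the counter. Slide the row apart between the two-bar and the four-bar carton, keeping the cartons upright in the tray, then set the three-bar carton down (do not drop it) in the opening, so that it stands upright on the tray floor, square and in line with the others, and let go.

Things in the scene. Friction and masses are not known exactly. Their poses are not given: they have to be found in the camera images.
- pack3: Upright white medicine carton, rigid, about 90 g: 52 mm along its x, 36 mm along its y, 90 mm high, 3 dark bars on its top and on both ends. Origin: centre of underside, z up. The one to file: stands alone on the counter to the robot's left, turned up to 0.6 rad. Gripped across its 52 mm, the fingers stay clear of the row as it goes in; either way round is fine.
- pack2: Upright white medicine carton, rigid, about 90 g: 52 mm along its x, 36 mm along its y, 78 mm high, 2 dark bars on its top and on both ends. Origin: centre of underside, z up. In the row; the three-bar carton belongs on its -y side. Gripped across its 52 mm it slides along the tray's y (raise it 2 mm first: pressed on the floor it slips in the grip), pushing along the one-bar carton.
- pack4: Upright white medicine carton, rigid, about 90 g: 52 mm along its x, 36 mm along its y, 102 mm high, 4 dark bars on its top and on both ends. Origin: centre of underside, z up. In the row; the three-bar carton belongs on its +y side. Gripped across its 52 mm it slides along the tray's y (raise it 2 mm first: pressed on the floor it slips in the grip), pushing along the five-bar carton.
- tray: Fixed open tray, 110 (x) x 278 (y) x 30 mm, floor and walls 4 mm. Origin: centre of underside; y runs along the row, to the robot's left; yaw up to 0.25 rad. On its centre line, square, 2-4 mm apart, four loose cartons, each 52 x 36 mm in plan; from +y to -y: one bar (66 mm high), two (78), four (102), five (114). Over 33 mm is free beyond each end of the row.
There are look-alikes about, which are no part of the job. Leave any green or red look-alike of the pack2 alone.

How it is judged:
By the outcome, as a careful person would: the job done as asked, in the order asked, and still so for the second after the job is handed in, with the robot touching nothing.
It also fails if it takes over 58 s, if anything falls off the work surface, if the arm or the gripper's body presses on something with over 40 N, if the wrist force passes 120 N, or if a joint passes its speed limit or range.

ROBOT

A 6-joint arm with a two-finger parallel gripper is mounted at the origin on the work surface. World frame = base frame: x ahead of the robot, y to its left, z up, the work surface at z = 0. Lengths are in m, angles in rad, forces in N, time in s.
With the tool pointing down it reaches from about 0.25 to 0.775 m from the base axis. Payload 4 kg.
Tool frame: the origin (TCP) lies midway between the tips of the shut fingers; the grasp point (between the pads) lies 19 mm behind it (bot.grip_depth is the distance from the TCP to the grasp point, in m); z points along the fingers, y is the line along which they close (so a half turn about z gives the same grasp; the last joint's range is limited). The gripper opens to 85 mm and grips with 20 to 120 N. Pads are 22 mm wide; open, the fingers measure 114 mm over their backs; the gripper's body (76 mm by 85 mm) begins 54 mm behind the grasp point. The pads swing forward as they close: fully open they stand 13 mm farther back than shut.
Start: joints at [-1.357, 0.087, 1.371, -0, 1.684, -0.103], TCP at [0.171, -0.523, 0.231] pointing down, gripper open.
Joint ranges: [-3.1, 3.1], [-0.76, 2.03], [0.27, 2.55], [-1.08, 4.22], [0.17, 2.65], [-2.57, 2.57]. Speed limits (rad/s): [2.79, 2.79, 3.14, 3.14, 3.14, 3.14].

INTERFACE

Orientations are given as a unit quaternion [w, x, y, z].
In Python, from cell import bot gives the robot as it stands.
- The arm moves only by the tool apply_moves, never from a script. Its arguments are lists of equal length, an entry for each row: "slide": the shift along the tool's x, y, z in units of 40 mm (1.0 is 40 mm), a list of three; "twist": the turn about the tool's z in units of 5 degrees (1.0 is 5 degrees); "fingers": the finger opening in mm, from 0 to 85.4. A call has 1 to 8 rows; each row shifts and turns the commanded pose from where the row before left it, along the tool's axes as they then stand; what a row does not reach is not made up. A row lasts 1/12 s, in which the tool goes at most 41.7 mm and 7.16 degrees, less where a joint would pass 70% of its speed; a pose out of reach is approached as far as the arm can. A call with a number of a shift or a turn outside -1 to 1 is refused whole. A call with a gripper value outside its range is refused whole. The fingers move at their own pace and stop on an object; the grip force is fixed at half the most. Time passes only in rows, so rows that do not move let the fingers close. It gives the time, the measured TCP pose, the force, the opening and the grip force at its end, in the units of the state.
- bot.observe(): the state, without advancing time (a new reading comes with each control period).
- bot.camera(name): name is "scene" or "top"; returns a dict with "img" (384x512x3 uint8, blue, green, red), "K" (3x3 intrinsics, pixels), "k1" (the pictures are not rectified: a ray, as slopes to the right and down, at radius r is drawn at 1 + k1 r^2 times it, then the intrinsics apply), "camera_from_world" (4x4, takes a point from world to camera coordinates). Camera axes: x right, y down, z forward; pixel columns grow to the right and rows downward; lengths in m; the calibration is good to about 2 mm. A picture is of the moment at which its call begins. There is no depth.
- bot.job_done(): hands the job in; it is judged then, once.
The state is a dict: "time_s": time; "joint_positions": joint angles; "qvel": joint speeds; "joint_torque": joint torques, N m; "eef_pos": TCP position; "orientation": TCP orientation; "contact_force": force on the tool from outside, world axes, zero at the start; "torque": the same for the moment, N m; "gripper_width": finger opening in m; "finger_force": force on a finger pad.
Only numpy, scipy, OpenCV 4.12 (cv2) and the standard library are available. Lean on these libraries where they do the work, as an engineer would, in place of code of your own. Each camera call takes 0.05 s, during which the arm holds its last target. There are 200 camera calls.

## Working session

There is one attempt and no reset: what is moved stays moved. The work goes in short steps, Python scripts to look and compute and a tool call to move; the robot and the scene stay as the last step left them, time stands still between calls to the robot, and variables do not carry over. Pictures are saved under pics/ and viewed, at most 10 in all, crops included, and the job is handed in when it is done.

Besides the shell and the picture viewer there is one more tool, called after ">>>" in YAML: its name, and indented under it one key for each argument. apply_moves: Moves the arm, as the interface text tells. Shifts and turns lie within -1 to 1; 1 stands for 40 mm of shift or 5 degrees of turn. Its arguments: {"type":"object","properties":{"slide":{"type":"array","items":{"type":"array","items":{"type":"number"}}},"twist":{"type":"array","items":{"type":"number"}},"fingers":{"type":"array","items":{"type":"number"}}},"required":["slide","twist","fingers"]}

```bash
mkdir -p pics; ls; python3 - <<'E'
from cell import bot
import cv2,pickle
d={n:bot.camera(n) for n in("scene","top")}
pickle.dump(d,open("c0.pkl","wb"))
for n in d: cv2.imwrite(f"pics/{n}0.png",d[n]["img"]); print(d[n]["K"],d[n]["k1"],d[n]["camera_from_world"])
o=bot.observe();print(o)
E
```

```text
pics
[[441.32787283   0.         253.68219159]
 [  0.         441.32787283 191.13061912]
 [  0.           0.           1.        ]] 0.05347317647704446 [[-0.65059846  0.75931501  0.01274217  0.32858859]
 [ 0.48362485  0.42720063 -0.76394151 -0.26825284]
 [-0.58551572 -0.49085674 -0.64515967  1.15435631]
 [ 0.          0.          0.          1.        ]]
[[428.95296445   0.         254.92042436]
 [  0.         428.95296445 189.04964798]
 [  0.           0.           1.        ]] -0.13053208955846354 [[-2.50138762e-02 -9.99673256e-01 -5.26186240e-03  6.85396907e-02]
 [-9.85518762e-01  2.55420447e-02 -1.67631660e-01  5.95875811e-01]
 [ 1.67711286e-01  9.92546539e-04 -9.85835655e-01  7.55749417e-01]
 [ 0.00000000e+00  0.00000000e+00  0.00000000e+00  1.00000000e+00]]
{'time_s': 0.1, 'joint_positions': array([-1.35711168e+00,  8.78753670e-02,  1.37216238e+00, -3.56556757e-06,
        1.68360284e+00, -1.03096198e-01]), 'qvel': array([ 1.06329500e-04, -7.58225200e-04, -4.22324505e-03,  5.61219226e-04,
       -7.40152947e-04,  7.96032545e-06]), 'joint_torque': array([ 2.30548001e-03, -3.53016114e+01, -3.14220250e+01, -1.12903895e-04,
        8.01808317e-03,  6.70242443e-06]), 'eef_pos': array([ 0.1712265 , -0.52217377,  0.23022925]), 'orientation': array([-1.02230214e-03,  9.87481953e-01,  1.57728703e-01, -5.83594544e-05]), 'contact_force': array([-1.78090166, -0.51995759, -0.82139695]), 'torque': array([-0.01576065, -0.01106069, -0.06197944]), 'finger_force': 0.0, 'gripper_width': 0.08521721303271479}
```

View pics/scene0.png

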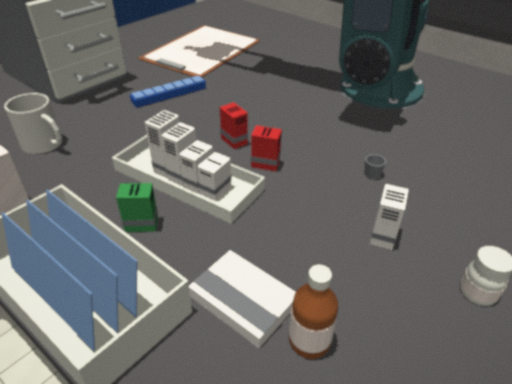

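View pics/top0.png

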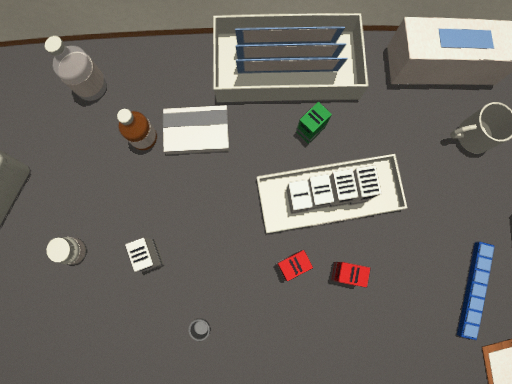

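The top view shows the tray row from left to right as 1-bar (300,193), 2-bar (321,188), 4-bar (345,184) and 5-bar (368,181), with the lone 3-bar carton at (139,255). Possible look-alikes are green (314,120), red (295,265) and red (353,274), which I leave alone. The white box at (196,130) and the jar at (62,250) aren't cartons.

```bash
cat > h.py <<'E'
import numpy as np,cv2,pickle
def undist(c,uv):
    K=c["K"];p=(np.atleast_2d(np.float64(uv))-K[:2,2])/[K[0,0],K[1,1]]
    q=p.copy()
    for _ in range(20): q=p/(1+c["k1"]*(q**2).sum(1,keepdims=True))
    return q
def onplane(c,uv,z):
    M=c["camera_from_world"];R=M[:3,:3];o=-R.T@M[:3,3]
    q=undist(c,uv);d=np.c_[q,np.ones(len(q))]@R
    return (o+d*((z-o[2])/d[:,2])[:,None])[:,:2]
def proj(c,P):
    M=c["camera_from_world"];X=np.atleast_2d(P)@M[:3,:3].T+M[:3,3];q=X[:,:2]/X[:,2:]
    q=q*(1+c["k1"]*(q**2).sum(1,keepdims=True));return q*[c["K"][0,0],c["K"][1,1]]+c["K"][:2,2]
def rect(P):
    """world-plane points -> centre, (long,short), yaw of long side"""
    (c,s,a)=cv2.minAreaRect((P*1000).astype(np.float32));a=np.radians(a)
    if s[0]<s[1]: s=s[::-1];a+=np.pi/2
    return np.array(c)/1000,s,(a+np.pi/2)%np.pi-np.pi/2
E
python3 - <<'E'
from h import *
c=pickle.load(open("c0.pkl","rb"))["top"];im=c["img"]
hsv=cv2.cvtColor(im,cv2.COLOR_BGR2HSV)
for (u,v) in [(139,243),(292,187),(314,181),(338,176),(361,170),(280,205),(390,190),(300,205)]: print((u,v),im[v,u])
for t in (150,200,215,225,235):
    m=(im.min(2)>t).astype(np.uint8)
    for k in cv2.findContours(m,0,1)[0]:
        x,y,w,h=cv2.boundingRect(k)
        if cv2.contourArea(k)>150 and ((x>120 and x+w<165 and y>230 and y<280) or (x>250 and x+w<410 and y>150 and y+h<235)):
            P=k[:,0]; print(t,(x,y,w,h),cv2.contourArea(k))
            if x<165: print("  p3",rect(onplane(c,P,.09)))
            elif w>120: print("  tray",rect(onplane(c,P,.03)))
a=cv2.resize(im[150:235,250:410],None,fx=4.5,fy=4.5,interpolation=2)
b=cv2.resize(im[230:280,110:190],None,fx=4.5,fy=4.5,interpolation=2)
o=np.zeros((600,800,3),np.uint8);o[:a.shape[0],:a.shape[1]]=a;o[-b.shape[0]:,:b.shape[1]]=b[-215:] if b.shape[0]>215 else b
cv2.imwrite("pics/crop1.png",o)
E
```

```text
(139, 243) [230 241 243]
(292, 187) [237 246 244]
(314, 181) [235 245 243]
(338, 176) [200 219 215]
(361, 170) [132 142 142]
(280, 205) [225 241 243]
(390, 190) [221 237 240]
(300, 205) [237 245 243]
150 (125, 238, 28, 33) 544.5
  p3 (array([0.4795209 , 0.26147244]), (51.81006622314453, 36.08853530883789), np.float64(0.3403720941783568))
150 (257, 154, 150, 79) 7865.0
  tray (array([ 0.59103192, -0.09548306]), (278.3320617675781, 111.87806701660156), np.float64(-1.428744179777424))
200 (126, 238, 27, 33) 508.0
  p3 (array([0.47961395, 0.26144153]), (50.319454193115234, 35.0638542175293), np.float64(0.340130245861864))
200 (258, 161, 149, 71) 6483.5
  tray (array([ 0.58975555, -0.095916  ]), (276.7474060058594, 106.76375579833984), np.float64(-1.4371580627345013))
215 (126, 238, 26, 33) 318.0
  p3 (array([0.47980731, 0.26150809]), (49.91374588012695, 32.8271484375), np.float64(0.3396512763398132))
215 (259, 161, 143, 71) 6394.5
  tray (array([ 0.58558429, -0.09110223]), (264.56732177734375, 98.65109252929688), np.float64(-1.4250640906250984))
225 (262, 188, 68, 44) 943.0
225 (290, 178, 22, 31) 436.5
225 (311, 174, 23, 30) 283.5
235 (292, 196, 20, 13) 163.0Traceback (most recent call last):
  File "<stdin>", line 15, in <module>
ValueError: could not broadcast input array from shape (215,360,3) into shape (225,360,3)
```

```bash
python3 - <<'E'
from h import *
c=pickle.load(open("c0.pkl","rb"))["top"];im=c["img"]
a=cv2.resize(im[150:240,250:410],None,fx=5,fy=5,interpolation=2)
b=cv2.resize(im[232:278,115:165],None,fx=3,fy=3,interpolation=2)
o=np.zeros((600,800,3),np.uint8);o[:450]=a;o[455:455+138,:150]=b
cv2.imwrite("pics/crop1.png",o)
# dark bars
k=cv2.approxPolyDP(max(cv2.findContours((im.min(2)>150).astype(np.uint8)[150:240,250:410],0,1)[0],key=cv2.contourArea),4,True)
print((k[:,0]+[250,150]).tolist()); print(onplane(c,k[:,0]+[250,150],.03).round(4).tolist())
E
```

```text
[[395, 155], [258, 176], [266, 231], [405, 208]]
[[0.6621, -0.2258], [0.6264, 0.0468], [0.5196, 0.0344], [0.556, -0.2371]]
```

View pics/crop1.png

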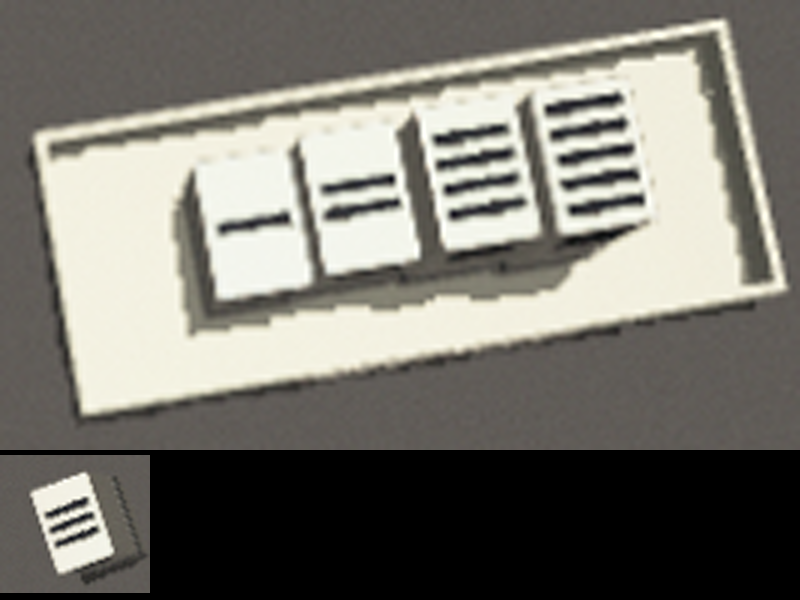

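The crop confirms 1-2-4-5 in the tray and three bars on the lone carton. The tops' corners in crop pixels are readable (pack2 about (300,140),(393,124),(420,260),(320,277)).

```bash
python3 - <<'E'
from h import *
c=pickle.load(open("c0.pkl","rb"))["top"];im=c["img"]
T=np.array([.5903,-.0957]);
E=onplane(c,[[395,155],[258,176],[266,231],[405,208]],.03)
d1=E[1]-E[0];d2=E[2]-E[3];print([np.arctan2(*d[::-1])-np.pi/2 for d in(d1,d2)],"c",E.mean(0))
yaw=np.mean([np.arctan2(*d[::-1])-np.pi/2 for d in(d1,d2)])
R=np.array([[np.cos(yaw),-np.sin(yaw)],[np.sin(yaw),np.cos(yaw)]])
cr={1:[(192,160),(293,145),(312,290),(212,302)],2:[(300,140),(393,124),(420,260),(320,277)],4:[(418,115),(522,95),(541,235),(440,252)],5:[(535,95),(628,82),(650,220),(555,240)]}
hh={1:.066,2:.078,4:.102,5:.114}
g=cv2.cvtColor(im,cv2.COLOR_BGR2GRAY)
for k,q in cr.items():
    px=np.array(q)/5+[250,150]-.4
    P=onplane(c,px,hh[k])
    q2=px.mean(0)+(px-px.mean(0))*.8
    m=np.zeros(g.shape,np.uint8);cv2.fillPoly(m,[q2.round().astype(int)],1)
    ys,xs=np.nonzero(m);w=np.clip(200.-g[ys,xs],0,None);bc=onplane(c,[[(xs*w).sum()/w.sum(),(ys*w).sum()/w.sum()]],hh[k])[0]
    print(k,"corners",P.mean(0).round(4),rect(P),"bars",bc.round(4),"tray frame",((P.mean(0)-T)@R).round(4),((bc-T)@R).round(4))
E
```

```text
[np.float64(0.13033902291079436), np.float64(0.13341555262260285)] c [ 0.59104266 -0.09544988]
1 corners [ 0.5827 -0.0295] (array([ 0.58299988, -0.0294802 ]), (54.45027160644531, 37.97332000732422), np.float64(0.09273682850533471)) bars [ 0.5831 -0.0305] tray frame [0.0012 0.0666] [0.0014 0.0656]
2 corners [ 0.5886 -0.0673] (array([ 0.58862378, -0.0666957 ]), (50.99333190917969, 37.06696701049805), np.float64(0.1406156712149973)) bars [ 0.5897 -0.0677] tray frame [0.0021 0.0284] [0.0031 0.0278]
4 corners [ 0.5929 -0.1075] (array([ 0.5932254 , -0.10784067]), (52.04786682128906, 38.293331146240234), np.float64(0.1018700479175989)) bars [ 0.5941 -0.1066] tray frame [ 0.001 -0.012] [ 0.0023 -0.0113]
5 corners [ 0.5951 -0.1448] (array([ 0.59456946, -0.14463243]), (52.76506423950195, 34.51837158203125), np.float64(0.08442174882469944)) bars [ 0.5969 -0.1453] tray frame [-0.0017 -0.0493] [ 0.   -0.05]
```

```bash
cat > plan.py <<'E'
import numpy as np,sys
from cell import bot
def st():
    o=bot.observe();w,x,y,z=o["orientation"]
    return o,np.array(o["eef_pos"]),2*np.arctan2(y,x)
def plan(target,psi,n,shape=True):
    o,p,s=st();t=np.array(target)
    tw=(s-psi)/np.radians(5)
    print("at",p.round(4),"psi",round(s,4),"t",round(o["time_s"],2),"w",round(o["gripper_width"],4),"F",np.round(o["contact_force"],1),"need world mm",((t-p)*1e3).round(1),"twist",round(tw,2))
    d=(t-p)/n
    for i in range(n):
        a=s-(tw*i/n)*np.radians(5)
        xt=np.array([np.cos(a),np.sin(a),0]);yt=np.array([np.sin(a),-np.cos(a),0])
        print([round(float(v)/.04,2) for v in(d@xt,d@yt,-d[2])],round(tw/n,2))
if __name__=="__main__":
    a=[float(v) for v in sys.argv[1:]];plan(a[:3],a[3],int(a[4]))
E
python3 plan.py .5925 -.1067 .2 1.704 16
```

```text
at [ 0.1712 -0.5222  0.2302] psi 0.3168 t 0.1 w 0.0852 F [-1.8 -0.5 -0.8] need world mm [421.3 415.5 -30.2] twist -15.9
[0.83, -0.41, 0.05] -0.99
[0.86, -0.34, 0.05] -0.99
[0.89, -0.26, 0.05] -0.99
[0.91, -0.19, 0.05] -0.99
[0.92, -0.11, 0.05] -0.99
[0.92, -0.03, 0.05] -0.99
[0.92, 0.05, 0.05] -0.99
[0.91, 0.13, 0.05] -0.99
[0.9, 0.21, 0.05] -0.99
[0.88, 0.29, 0.05] -0.99
[0.85, 0.36, 0.05] -0.99
[0.81, 0.44, 0.05] -0.99
[0.77, 0.51, 0.05] -0.99
[0.73, 0.57, 0.05] -0.99
[0.68, 0.63, 0.05] -0.99
[0.62, 0.69, 0.05] -0.99
```

>>> apply_moves:
  slide:
    - [0.83,-0.41,0]
    - [0.86,-0.34,0]
    - [0.89,-0.26,0]
    - [0.91,-0.19,0]
    - [0.92,-0.11,0]
    - [0.92,-0.03,0]
    - [0.92,0.05,0]
    - [0.91,0.13,0]
  twist: [-1,-1,-1,-1,-1,-1,-1,-1]
  fingers: [85,85,85,85,85,85,85,85]

```text
time_s: 0.77
eef_pos: [0.3819, -0.3125, 0.2309]
orientation: [-0.0, 0.873, 0.488, -0.0]
contact_force: [0.1, -1.1, -0.4]
gripper_width: 0.0851
finger_force: 0.0
```

>>> apply_moves:
  slide:
    - [0.9,0.21,0]
    - [0.88,0.29,0]
    - [0.85,0.36,0]
    - [0.81,0.44,0]
    - [0.77,0.51,0]
    - [0.73,0.57,0]
    - [0.68,0.63,0]
    - [0,0,0]
  twist: [-1,-1,-1,-1,-1,-1,-1,0]
  fingers: [85,85,85,85,85,85,85,85]

```text
time_s: 1.43
eef_pos: [0.5673, -0.1259, 0.2297]
orientation: [-0.001, 0.684, 0.73, 0.001]
contact_force: [-1.4, -0.0, -0.6]
gripper_width: 0.0849
finger_force: 0.0
```

```bash
python3 plan.py .5925 -.1067 .16 1.704 2
```

```text
at [ 0.5673 -0.1259  0.2297] psi 1.6353 t 1.43 w 0.0849 F [-1.4 -0.  -0.6] need world mm [ 25.2  19.2 -69.7] twist -0.79
[0.22, 0.33, 0.87] -0.39
[0.21, 0.34, 0.87] -0.39
```

>>> apply_moves:
  slide:
    - [0.22,0.33,0.87]
    - [0.21,0.34,0.87]
    - [0,0,0]
    - [0,0,0]
  twist: [-0.4,-0.4,0,0]
  fingers: [85,85,85,85]

```text
time_s: 1.77
eef_pos: [0.5878, -0.1114, 0.1582]
orientation: [-0.003, 0.662, 0.75, -0.002]
contact_force: [0.1, -0.3, 0.5]
gripper_width: 0.0849
finger_force: 0.0
```

```bash
python3 plan.py .5925 -.1067 .07 1.704 4;  python3 - <<'E'
from cell import bot
import cv2
c=bot.camera("scene");cv2.imwrite("pics/s1.png",cv2.resize(c["img"][60:240,90:310],None,fx=3,fy=3))
E
```

```text
at [ 0.5878 -0.1114  0.1582] psi 1.6956 t 1.77 w 0.0849 F [ 0.1 -0.3  0.5] need world mm [  4.7   4.7 -88.2] twist -0.1
[0.03, 0.03, 0.55] -0.02
[0.03, 0.03, 0.55] -0.02
[0.03, 0.03, 0.55] -0.02
[0.03, 0.03, 0.55] -0.02
```

View pics/s1.png

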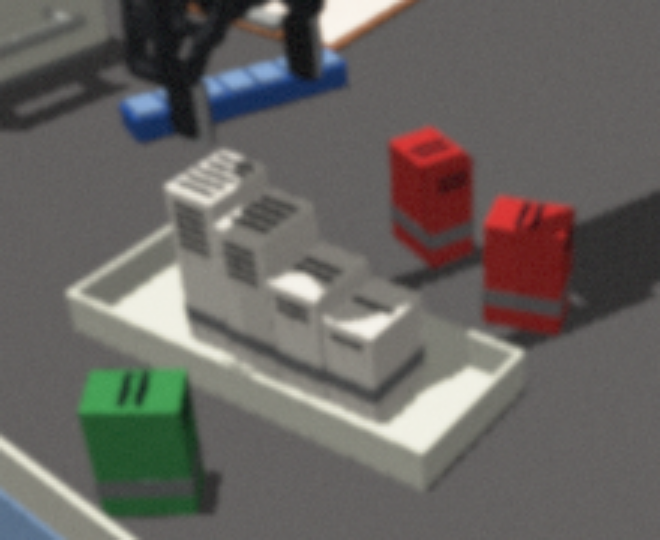

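The fingers straddle above the row, which stands undisturbed in the tray; green and red look-alikes stay clear. Descending on pack4.

>>> apply_moves:
  slide:
    - [0.06,0.06,0.5]
    - [0.06,0.06,0.5]
    - [0,0,0]
    - [0,0,0]
  twist: [-0.1,0,0,0]
  fingers: [85,85,85,85]

```text
time_s: 2.15
eef_pos: [0.5937, -0.1075, 0.1231]
orientation: [0.0, 0.659, 0.752, -0.0]
contact_force: [-0.7, -0.8, 0.7]
gripper_width: 0.0851
finger_force: 0.0
```

```bash
python3 plan.py .5925 -.1067 .07 1.704 1
```

```text
at [ 0.5937 -0.1075  0.1231] psi 1.703 t 2.15 w 0.0851 F [-0.7 -0.8  0.7] need world mm [ -1.2   0.8 -53.1] twist -0.01
[0.02, -0.03, 1.33] -0.01
```

>>> apply_moves:
  slide:
    - [0.02,-0.02,0.66]
    - [0,0,0.66]
    - [0,0,0]
    - [0,0,0]
  twist: [0,0,0,0]
  fingers: [85,85,85,85]

```text
time_s: 2.48
eef_pos: [0.5927, -0.1065, 0.0698]
orientation: [-0.0, 0.659, 0.752, -0.0]
contact_force: [-1.0, -0.0, 0.8]
gripper_width: 0.0849
finger_force: 0.0
```

>>> apply_moves:
  slide:
    - [0,0,0]
    - [0,0,0]
    - [0,0,0]
    - [0,0,0]
    - [0,0,0]
    - [0,0,0]
  twist: [0,0,0,0,0,0]
  fingers: [45,45,45,45,45,45]

```text
time_s: 2.98
eef_pos: [0.5943, -0.1066, 0.072]
orientation: [0.002, 0.658, 0.753, 0.001]
contact_force: [-0.1, -0.1, 5.8]
gripper_width: 0.0513
finger_force: 63.3
```

```bash
python3 plan.py .5925 -.1067 .07 1.704 1
```

```text
at [ 0.5943 -0.1066  0.072 ] psi 1.7043 t 2.98 w 0.0513 F [-0.1 -0.1  5.8] need world mm [-1.8 -0.1 -2. ] twist 0.0
[0.0, -0.05, 0.05] 0.0
```

>>> apply_moves:
  slide:
    - [0,0,-0.06]
    - [0,0,-0.06]
    - [0,0,0]
  twist: [0,0,0]
  fingers: [45,45,45]

```text
time_s: 3.23
eef_pos: [0.5932, -0.106, 0.0743]
orientation: [0.0, 0.658, 0.753, 0.0]
contact_force: [0.6, -0.2, -0.8]
gripper_width: 0.0514
finger_force: 62.4
```

>>> apply_moves:
  slide:
    - [-0.08,0,0]
    - [-0.08,0,0]
    - [-0.08,0,0]
    - [-0.08,0,0]
    - [-0.08,0,0]
    - [-0.08,0,0]
    - [-0.08,0,0]
    - [0,0,0]
  twist: [0,0,0,0,0,0,0,0]
  fingers: [45,45,45,45,45,45,45,45]

```text
time_s: 3.9
eef_pos: [0.596, -0.1291, 0.0736]
orientation: [0.0, 0.659, 0.752, -0.0]
contact_force: [0.5, 0.6, -1.1]
gripper_width: 0.0512
finger_force: 62.4
```

```bash
python3 plan.py .5957 -.1285 .07 1.704 1
```

```text
at [ 0.596  -0.1291  0.0736] psi 1.7036 t 3.9 w 0.0512 F [ 0.5  0.6 -1.1] need world mm [-0.3  0.6 -3.6] twist -0.0
[0.02, -0.0, 0.09] -0.0
```

>>> apply_moves:
  slide:
    - [0,0,0.03]
    - [0,0,0.02]
    - [0,0,0]
  twist: [0,0,0]
  fingers: [45,45,45]

```text
time_s: 4.15
eef_pos: [0.5961, -0.1284, 0.0721]
orientation: [0.0, 0.658, 0.753, -0.0]
contact_force: [0.0, -0.9, 0.3]
gripper_width: 0.0511
finger_force: 62.5
```

>>> apply_moves:
  slide:
    - [0,0,0]
    - [0,0,0]
    - [0,0,0]
    - [0,0,0]
    - [0,0,0]
    - [0,0,0]
  twist: [0,0,0,0,0,0]
  fingers: [54,58,65,75,85,85]

```text
time_s: 4.65
eef_pos: [0.596, -0.1281, 0.0718]
orientation: [0.0, 0.658, 0.753, 0.0]
contact_force: [-0.7, -0.2, 0.3]
gripper_width: 0.0847
finger_force: 0.0
```

>>> apply_moves:
  slide:
    - [0,0,-0.5]
    - [0,0,-0.8]
    - [0,0,-0.6]
    - [0,0,0]
    - [0,0,0]
  twist: [0,0,0,0,0]
  fingers: [85,85,85,85,85]

```text
time_s: 5.07
eef_pos: [0.5972, -0.1285, 0.1503]
orientation: [0.002, 0.658, 0.753, 0.001]
contact_force: [-0.4, 0.2, -0.9]
gripper_width: 0.0854
finger_force: 0.0
```

```bash
python3 plan.py .5875 -.067 .14 1.704 2
```

```text
at [ 0.5972 -0.1285  0.1503] psi 1.7044 t 5.07 w 0.0854 F [-0.4  0.2 -0.9] need world mm [ -9.7  61.5 -10.3] twist 0.0
[0.78, -0.02, 0.13] 0.0
[0.78, -0.02, 0.13] 0.0
```

>>> apply_moves:
  slide:
    - [0.78,-0.02,0]
    - [0.78,-0.02,0]
    - [0,0,0]
    - [0,0,0]
    - [0,0,0]
  twist: [0,0,0,0,0]
  fingers: [85,85,85,85,85]

```text
time_s: 5.48
eef_pos: [0.5854, -0.0665, 0.1462]
orientation: [-0.001, 0.658, 0.753, -0.001]
contact_force: [0.0, -0.4, -0.1]
gripper_width: 0.0853
finger_force: 0.0
```

```bash
python3 plan.py .5878 -.0672 .051 1.704 3; python3 - <<'E'
from cell import bot
import cv2,pickle
c=bot.camera("scene");pickle.dump(c,open("c2.pkl","wb"));cv2.imwrite("pics/s2.png",cv2.resize(c["img"][60:240,90:310],None,fx=3,fy=3))
E
```

```text
at [ 0.5854 -0.0665  0.1462] psi 1.7048 t 5.48 w 0.0853 F [ 0.  -0.4 -0.1] need world mm [  2.4  -0.7 -95.2] twist 0.01
[-0.01, 0.02, 0.79] 0.0
[-0.01, 0.02, 0.79] 0.0
[-0.01, 0.02, 0.79] 0.0
```

View pics/s2.png

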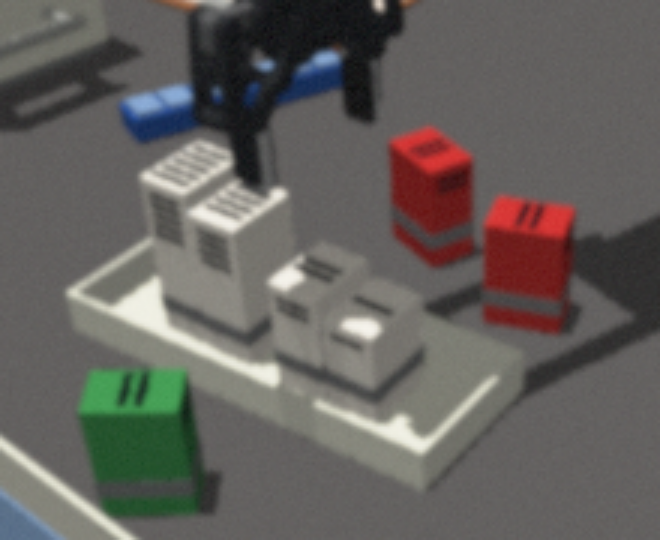

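Pack4 and pack5 slid together to the -y end and stand upright, with pack2 and pack1 untouched. Descending on pack2.

>>> apply_moves:
  slide:
    - [-0.01,0.02,0.79]
    - [0,0.02,0.79]
    - [0,0.01,0.79]
    - [0,0,0]
    - [0,0,0]
  twist: [0,0,0,0,0]
  fingers: [85,85,85,85,85]

```text
time_s: 5.95
eef_pos: [0.5862, -0.0672, 0.0504]
orientation: [-0.003, 0.659, 0.752, -0.002]
contact_force: [0.2, -0.2, 0.6]
gripper_width: 0.085
finger_force: 0.0
```

>>> apply_moves:
  slide:
    - [0,0,0]
    - [0,0,0]
    - [0,0,0]
    - [0,0,0]
    - [0,0,0]
    - [0,0,0]
  twist: [0,0,0,0,0,0]
  fingers: [45,45,45,45,45,45]

```text
time_s: 6.45
eef_pos: [0.59, -0.0673, 0.0562]
orientation: [0.003, 0.658, 0.753, 0.001]
contact_force: [-0.9, -0.6, 6.5]
gripper_width: 0.0509
finger_force: 63.6
```

>>> apply_moves:
  slide:
    - [0,0,-0.06]
    - [0,0,-0.06]
    - [0,0,0]
  twist: [0,0,0]
  fingers: [45,45,45]

```text
time_s: 6.7
eef_pos: [0.5882, -0.0666, 0.0582]
orientation: [0.0, 0.658, 0.753, 0.0]
contact_force: [0.5, 0.1, -0.8]
gripper_width: 0.0506
finger_force: 62.8
```

>>> apply_moves:
  slide:
    - [0.08,0,0]
    - [0.08,0,0]
    - [0.08,0,0]
    - [0.08,0,0]
    - [0.08,0,0]
    - [0.08,0,0]
    - [0.08,0,0]
    - [0,0,0]
  twist: [0,0,0,0,0,0,0,0]
  fingers: [45,45,45,45,45,45,45,45]

```text
time_s: 7.37
eef_pos: [0.5848, -0.0435, 0.0575]
orientation: [-0.0, 0.658, 0.753, 0.0]
contact_force: [0.1, -0.2, -1.2]
gripper_width: 0.0512
finger_force: 62.8
```

>>> apply_moves:
  slide:
    - [0,0,0.03]
    - [0,0,0.02]
    - [0,0,0]
  twist: [0,0,0]
  fingers: [45,45,45]

```text
time_s: 7.62
eef_pos: [0.5852, -0.0442, 0.0563]
orientation: [-0.0, 0.658, 0.753, 0.0]
contact_force: [-0.4, 1.6, 2.5]
gripper_width: 0.051
finger_force: 63.1
```

Pack2 is on the floor (Fz +2.5). Release and lift.

>>> apply_moves:
  slide:
    - [0,0,0]
    - [0,0,0]
    - [0,0,0]
    - [0,0,0]
    - [0,0,0]
    - [0,0,0]
  twist: [0,0,0,0,0,0]
  fingers: [54,58,65,75,85,85]

```text
time_s: 8.12
eef_pos: [0.5851, -0.0445, 0.0556]
orientation: [-0.0, 0.658, 0.753, -0.0]
contact_force: [0.1, 0.4, -0.0]
gripper_width: 0.0853
finger_force: 0.0
```

>>> apply_moves:
  slide:
    - [0,0,-0.5]
    - [0,0,-0.9]
    - [0,0,-0.9]
    - [0,0,-0.5]
    - [0,0,0]
    - [0,0,0]
  twist: [0,0,0,0,0,0]
  fingers: [85,85,85,85,85,85]

```text
time_s: 8.62
eef_pos: [0.5861, -0.0447, 0.1698]
orientation: [0.002, 0.658, 0.753, 0.001]
contact_force: [-0.5, -0.0, -0.1]
gripper_width: 0.0851
finger_force: 0.0
```

```bash
python3 plan.py .4796 .2613 .17 1.911 9
```

```text
at [ 0.5861 -0.0447  0.1698] psi 1.7043 t 8.62 w 0.0851 F [-0.5 -0.  -0.1] need world mm [-1.065e+02  3.060e+02  2.000e-01] twist -2.37
[0.88, -0.18, -0.0] -0.26
[0.89, -0.16, -0.0] -0.26
[0.89, -0.14, -0.0] -0.26
[0.89, -0.12, -0.0] -0.26
[0.89, -0.1, -0.0] -0.26
[0.9, -0.08, -0.0] -0.26
[0.9, -0.06, -0.0] -0.26
[0.9, -0.04, -0.0] -0.26
[0.9, -0.02, -0.0] -0.26
```

>>> apply_moves:
  slide:
    - [0.88,-0.18,0]
    - [0.89,-0.16,0]
    - [0.89,-0.14,0]
    - [0.89,-0.12,0]
    - [0.89,-0.1,0]
    - [0.9,-0.08,0]
    - [0.9,-0.06,0]
    - [0.9,-0.04,0]
  twist: [-0.26,-0.26,-0.26,-0.26,-0.26,-0.26,-0.26,-0.26]
  fingers: [85,85,85,85,85,85,85,85]

```text
time_s: 9.28
eef_pos: [0.4882, 0.2287, 0.1651]
orientation: [-0.001, 0.587, 0.81, -0.002]
contact_force: [0.4, -1.0, -0.2]
gripper_width: 0.0848
finger_force: 0.0
```

>>> apply_moves:
  slide:
    - [0.9,-0.02,0]
    - [0,0,0]
    - [0,0,0]
    - [0,0,0]
  twist: [-0.26,0,0,0]
  fingers: [85,85,85,85]

```text
time_s: 9.62
eef_pos: [0.4775, 0.261, 0.1658]
orientation: [-0.001, 0.578, 0.816, -0.002]
contact_force: [-0.1, -0.2, 0.6]
gripper_width: 0.0847
finger_force: 0.0
```

```bash
python3 plan.py .4796 .2613 .06 1.911 4; python3 - <<'E'
from cell import bot
import cv2,pickle
d={n:bot.camera(n) for n in("scene","top")};pickle.dump(d,open("c3.pkl","wb"));cv2.imwrite("pics/t3.png",cv2.resize(d["top"]["img"][140:300,100:420],None,fx=2.5,fy=2.5))
E
```

```text
at [0.4775 0.261  0.1658] psi 1.9089 t 9.62 w 0.0847 F [-0.1 -0.2  0.6] need world mm [   2.1    0.3 -105.8] twist -0.02
[-0.0, 0.01, 0.66] -0.01
[-0.0, 0.01, 0.66] -0.01
[-0.0, 0.01, 0.66] -0.01
[-0.0, 0.01, 0.66] -0.01
```

View pics/t3.png

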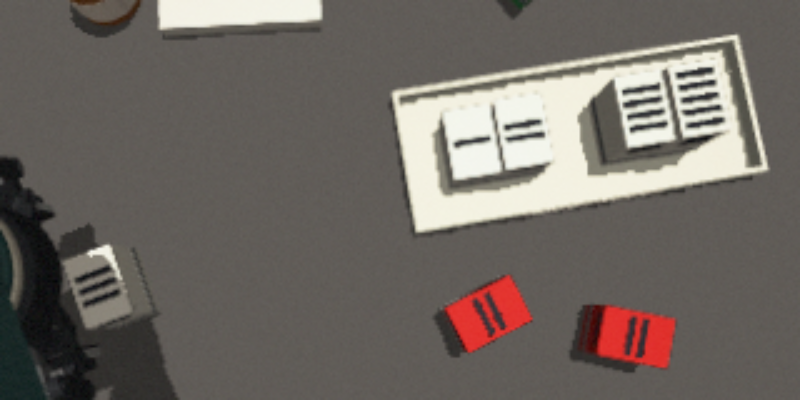

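The opening between the pairs is clean and upright; the lone 3-bar carton (crop (98,288)) lies under the gripper. I'll grip it now.

>>> apply_moves:
  slide:
    - [0,0.02,0.75]
    - [0,0.02,0.75]
    - [0,0.01,0.75]
    - [0,0,0.65]
    - [0,0,0]
    - [0,0,0]
  twist: [0,0,0,0,0,0]
  fingers: [85,85,85,85,85,85]

```text
time_s: 10.22
eef_pos: [0.4794, 0.2605, 0.05]
orientation: [-0.001, 0.579, 0.815, -0.002]
contact_force: [-0.1, 0.4, 1.4]
gripper_width: 0.0848
finger_force: 0.0
```

>>> apply_moves:
  slide:
    - [0,0,0]
    - [0,0,0]
    - [0,0,0]
    - [0,0,0]
    - [0,0,0]
    - [0,0,0]
  twist: [0,0,0,0,0,0]
  fingers: [45,45,45,45,45,45]

```text
time_s: 10.72
eef_pos: [0.4816, 0.2627, 0.0545]
orientation: [0.001, 0.578, 0.816, 0.002]
contact_force: [-1.2, -1.8, 5.8]
gripper_width: 0.0515
finger_force: 62.4
```

```bash
python3 plan.py .4796 .2613 .06 1.911 1; python3 - <<'E'
from h import *
c=pickle.load(open("c3.pkl","rb"))["top"];im=c["img"]
T=np.array([.5908,-.0955]);yaw=.133
R=np.array([[np.cos(yaw),-np.sin(yaw)],[np.sin(yaw),np.cos(yaw)]])
cr={1:[(440,112),(492,103),(501,174),(452,182)],2:[(496,102),(543,94),(553,163),(505,171)],4:[(612,82),(662,74),(675,142),(627,152)],5:[(668,68),(713,60),(729,128),(682,138)]}
hh={1:.070,2:.082,4:.106,5:.118}
g=cv2.cvtColor(im,cv2.COLOR_BGR2GRAY)
for k,q in cr.items():
    px=np.array(q)/2.5+[100,140]-.3
    P=onplane(c,px,hh[k]);q2=px.mean(0)+(px-px.mean(0))*.8
    m=np.zeros(g.shape,np.uint8);cv2.fillPoly(m,[q2.round().astype(int)],1)
    ys,xs=np.nonzero(m);w=np.clip(200.-g[ys,xs],0,None);bc=onplane(c,[[(xs*w).sum()/w.sum(),(ys*w).sum()/w.sum()]],hh[k])[0]
    print(k,P.mean(0).round(4),rect(P)[1:],"bars",bc.round(4),"tray",((P.mean(0)-T)@R).round(4),((bc-T)@R).round(4))
E
```

```text
at [0.4816 0.2627 0.0545] psi 1.9086 t 10.72 w 0.0515 F [-1.2 -1.8  5.8] need world mm [-2.  -1.4  5.5] twist -0.03
[-0.01, -0.06, -0.14] -0.03
1 [ 0.5783 -0.0072] ((52.9058723449707, 38.94691467285156), np.float64(0.13453106384870916)) bars [ 0.5794 -0.007 ] tray [-0.0007  0.0892] [0.0005 0.0892]
2 [ 0.583  -0.0449] ((52.51013946533203, 35.1660041809082), np.float64(0.09326140466105293)) bars [ 0.5847 -0.0447] tray [-0.001   0.0512] [0.0007 0.0511]
4 [ 0.5912 -0.1273] ((50.7939453125, 36.625980377197266), np.float64(0.14989718708808675)) bars [ 0.5949 -0.1276] tray [-0.0038 -0.0316] [-0.0002 -0.0324]
5 [ 0.5981 -0.1633] ((50.14095687866211, 34.40681838989258), np.float64(0.15477526596727142)) bars [ 0.5989 -0.1643] tray [-0.0018 -0.0682] [-0.0011 -0.0693]
```

>>> apply_moves:
  slide:
    - [0,0,-0.1]
    - [0,0,-0.6]
    - [0,0,-0.9]
    - [0,0,-0.9]
    - [0,0,-0.5]
    - [0,0,0]
    - [0,0,0]
  twist: [0,0,0,0,0,0,0]
  fingers: [45,45,45,45,45,45,45]

```text
time_s: 11.3
eef_pos: [0.481, 0.2627, 0.1735]
orientation: [0.001, 0.578, 0.816, 0.002]
contact_force: [0.1, -0.1, -1.9]
gripper_width: 0.0513
finger_force: 62.7
```

```bash
python3 plan.py .5903 -.086 .18 1.704 14
```

```text
at [0.481  0.2627 0.1735] psi 1.9088 t 11.3 w 0.0513 F [ 0.1 -0.1 -1.9] need world mm [ 109.3 -348.7    6.5] twist 2.35
[-0.65, -0.02, -0.01] 0.17
[-0.65, -0.01, -0.01] 0.17
[-0.65, -0.0, -0.01] 0.17
[-0.65, 0.01, -0.01] 0.17
[-0.65, 0.02, -0.01] 0.17
[-0.65, 0.03, -0.01] 0.17
[-0.65, 0.04, -0.01] 0.17
[-0.65, 0.04, -0.01] 0.17
[-0.65, 0.05, -0.01] 0.17
[-0.65, 0.06, -0.01] 0.17
[-0.65, 0.07, -0.01] 0.17
[-0.65, 0.08, -0.01] 0.17
[-0.65, 0.09, -0.01] 0.17
[-0.64, 0.1, -0.01] 0.17
```

>>> apply_moves:
  slide:
    - [-0.35,0,0]
    - [-0.65,-0.01,0]
    - [-0.65,0,0]
    - [-0.65,0.01,0]
    - [-0.65,0.02,0]
    - [-0.65,0.03,0]
    - [-0.65,0.04,0]
    - [-0.65,0.04,0]
  twist: [0.17,0.17,0.17,0.17,0.17,0.17,0.17,0.17]
  fingers: [45,45,45,45,45,45,45,45]

```text
time_s: 11.97
eef_pos: [0.5386, 0.0742, 0.1686]
orientation: [-0.002, 0.626, 0.78, -0.002]
contact_force: [0.4, 0.7, -0.8]
gripper_width: 0.0513
finger_force: 62.7
```

>>> apply_moves:
  slide:
    - [-0.65,0.05,0]
    - [-0.65,0.06,0]
    - [-0.65,0.07,0]
    - [-0.65,0.08,0]
    - [-0.65,0.09,0]
    - [-0.5,0.1,0]
    - [0,0,0]
    - [0,0,0]
  twist: [0.17,0.17,0.17,0.17,0.17,0.17,0,0]
  fingers: [45,45,45,45,45,45,45,45]

```text
time_s: 12.63
eef_pos: [0.5838, -0.0695, 0.1686]
orientation: [-0.002, 0.66, 0.751, -0.001]
contact_force: [-0.3, 0.5, -1.0]
gripper_width: 0.0512
finger_force: 62.7
```

```bash
python3 plan.py .5903 -.086 .175 1.704 1
```

```text
at [ 0.5838 -0.0695  0.1686] psi 1.699 t 12.63 w 0.0512 F [-0.3  0.5 -1. ] need world mm [  6.5 -16.5   6.4] twist -0.06
[-0.43, 0.11, -0.16] -0.06
```

>>> apply_moves:
  slide:
    - [-0.22,0.05,0]
    - [-0.21,0.05,0]
    - [0,0,0]
    - [0,0,0]
    - [0,0,0]
    - [0,0,0]
  twist: [-0.06,0,0,0,0,0]
  fingers: [45,45,45,45,45,45]

```text
time_s: 13.13
eef_pos: [0.5911, -0.0849, 0.1718]
orientation: [0.0, 0.657, 0.753, 0.0]
contact_force: [-0.2, -0.1, -1.3]
gripper_width: 0.0514
finger_force: 62.7
```

```bash
python3 plan.py .5903 -.086 .070 1.704 4; python3 - <<'E'
from cell import bot
import cv2
c=bot.camera("scene");cv2.imwrite("pics/s4.png",cv2.resize(c["img"][60:240,90:310],None,fx=3,fy=3))
E
```

```text
at [ 0.5911 -0.0849  0.1718] psi 1.7067 t 13.13 w 0.0514 F [-0.2 -0.1 -1.3] need world mm [  -0.8   -1.1 -101.8] twist 0.03
[-0.01, -0.01, 0.64] 0.01
[-0.01, -0.01, 0.64] 0.01
[-0.01, -0.01, 0.64] 0.01
[-0.01, -0.01, 0.64] 0.01
```

View pics/s4.png

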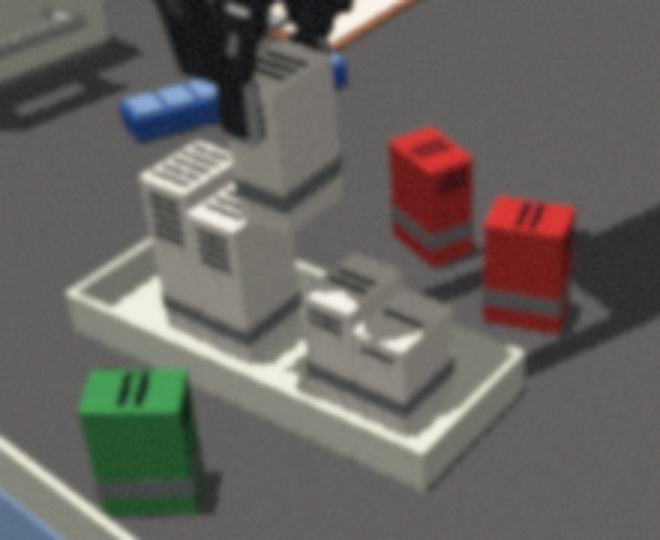

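The 3-bar carton hangs upright over the opening, with clearance each side. Lowering now.

>>> apply_moves:
  slide:
    - [-0.02,-0.01,0.4]
    - [-0.01,-0.01,0.5]
    - [0,0,0.5]
    - [0,0,0.5]
    - [0,0,0.4]
    - [0,0,0.2]
    - [0,0,0]
    - [0,0,0]
  twist: [0,0,0,0,0,0,0,0]
  fingers: [45,45,45,45,45,45,45,45]

```text
time_s: 13.85
eef_pos: [0.5907, -0.0865, 0.0719]
orientation: [0.0, 0.658, 0.753, -0.0]
contact_force: [-0.5, -0.7, -0.9]
gripper_width: 0.0515
finger_force: 62.7
```

```bash
python3 plan.py .5903 -.086 .0595 1.704 4
```

```text
at [ 0.5907 -0.0865  0.0719] psi 1.7064 t 13.85 w 0.0515 F [-0.5 -0.7 -0.9] need world mm [ -0.4   0.5 -12.4] twist 0.03
[0.0, -0.0, 0.08] 0.01
[0.0, -0.0, 0.08] 0.01
[0.0, -0.0, 0.08] 0.01
[0.0, -0.0, 0.08] 0.01
```

>>> apply_moves:
  slide:
    - [0,0,0.08]
    - [0,0,0.08]
    - [0,0,0.08]
    - [0,0,0.06]
    - [0,0,0.02]
    - [0,0,0]
    - [0,0,0]
  twist: [0.03,0,0,0,0,0,0]
  fingers: [45,45,45,45,45,45,45]

```text
time_s: 14.43
eef_pos: [0.5906, -0.0867, 0.059]
orientation: [0.0, 0.659, 0.752, 0.0]
contact_force: [-0.5, 0.5, -0.0]
gripper_width: 0.0515
finger_force: 62.5
```

>>> apply_moves:
  slide:
    - [0,0,0.02]
    - [0,0,0]
    - [0,0,0]
  twist: [0,0,0]
  fingers: [45,45,45]

```text
time_s: 14.68
eef_pos: [0.5907, -0.0868, 0.0586]
orientation: [0.0, 0.659, 0.752, 0.0]
contact_force: [-1.6, -0.4, 1.2]
gripper_width: 0.0513
finger_force: 62.7
```

The carton is touching the floor (Fz went from −1 to +1.2). Release gently and rise.

>>> apply_moves:
  slide:
    - [0,0,0]
    - [0,0,0]
    - [0,0,0]
    - [0,0,0]
    - [0,0,0]
    - [0,0,0]
  twist: [0,0,0,0,0,0]
  fingers: [54,58,65,75,85,85]

```text
time_s: 15.18
eef_pos: [0.5906, -0.0867, 0.0581]
orientation: [0.0, 0.659, 0.752, -0.0]
contact_force: [0.1, -0.1, 0.5]
gripper_width: 0.0849
finger_force: 0.0
```

>>> apply_moves:
  slide:
    - [0,0,-0.4]
    - [0,0,-0.8]
    - [0,0,-0.9]
    - [0,0,-0.9]
    - [0.9,0,0]
    - [0.9,0,0]
    - [0.9,0,0]
    - [0.9,0,0]
  twist: [0,0,0,0,0,0,0,0]
  fingers: [85,85,85,85,85,85,85,85]

```text
time_s: 15.85
eef_pos: [0.5713, 0.0572, 0.1786]
orientation: [0.0, 0.659, 0.752, 0.0]
contact_force: [1.1, 0.4, 0.0]
gripper_width: 0.0846
finger_force: 0.0
```

>>> apply_moves:
  slide:
    - [0.9,0,0]
    - [0.9,0,0]
    - [0.9,0,0]
    - [0.9,0,0]
    - [0,0,0]
    - [0,0,0]
    - [0,0,0]
  twist: [0,0,0,0,0,0,0]
  fingers: [85,85,85,85,85,85,85]

```text
time_s: 16.43
eef_pos: [0.5524, 0.1986, 0.178]
orientation: [0.0, 0.658, 0.753, -0.0]
contact_force: [0.5, -0.7, 0.9]
gripper_width: 0.0852
finger_force: 0.0
```

```bash
python3 - <<'E'
from cell import bot
import cv2,pickle,numpy as np
d={n:bot.camera(n) for n in("scene","top")};pickle.dump(d,open("c5.pkl","wb"))
a=cv2.resize(d["top"]["img"][145:240,250:410],(480,285),interpolation=2);b=cv2.resize(d["scene"]["img"][90:220,100:275],(420,312),interpolation=2)
o=np.zeros((600,480,3),np.uint8);o[:285]=a;o[287:599,:420]=b;cv2.imwrite("pics/f5.png",o)
E
```

```text
(no output)
```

View pics/f5.png

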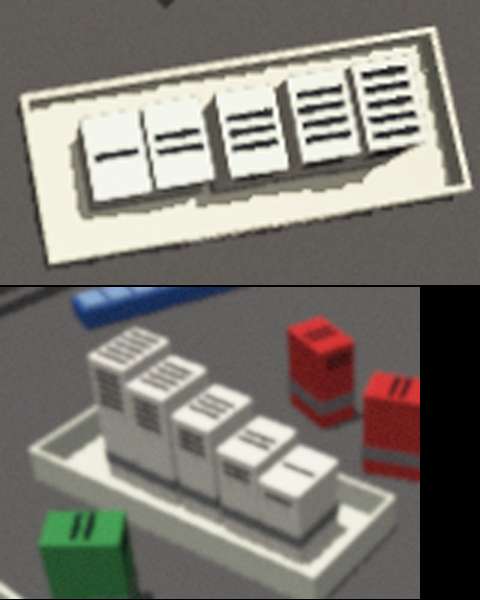

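The five cartons stand upright in order, square and in line, with the 3-bar at top-crop (253,132) between the 2-bar (180,140) and the 4-bar (325,117). Handing in.

```bash
python3 -c "
from cell import bot
print(bot.job_done())"
```

```text
the job is handed in; nothing more can be done
None
```

The three-bar carton now stands upright in the tray, in line between the two-bar and four-bar cartons, and the job was handed in at about 16.5 s with the gripper clear of everything.

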